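# Brake the reed turntable, push the staple home, release the brake

### The job

Push the kick-down brake lever of the turntable down until its rubber foot bites hard enough to hold the disc by itself, without crushing it. With the disc held, push the brass staple gently along its mandrel until it is fully home (push on its end, do not squeeze it), then flick the brake lever back up to its top and let go, leaving the disc free again and standing still. Leave everything else on the bench where it is.

Things in the scene. Friction and masses are not known exactly. Their poses are not given: they have to be found in the camera images.
- turntable: Squat brass turntable base, fixed to the bench: round foot 190 mm wide, origin at the centre of its underside, on the disc's axis; z up. On its -x side it has a bracket with the brake lever's hinge. Its position and yaw differ every time.
- disc: Brass disc 180 mm wide, 10 mm thick, top face 40 mm above the bench; spins almost freely about the turntable's vertical axis unless braked. Origin on that axis in its underside, 30 mm above the bench; z up, x and y turn with it. A dark steel block 22 x 20 x 50 mm stands on it at x 45, y -45 mm; two spare brass staples, 40 mm tall, stand at x -35, y +30 and -30 mm (leave them); a nut in the middle.
- mandrel (a point): Free end of the mandrel, inside the staple: a level steel rod 8 mm thick, 75 mm above the bench, that runs from the steel block's +y face 40 mm along the disc's +y. Pushing along it acts 45 mm off the disc's axis, so it spins the disc unless the brake holds it.
- staple: The staple on the mandrel: brass tube 45 mm long, 12 to 17 mm thick, with a flat rim 22 mm wide, 5 mm thick at its +y end. Origin at the centre of the rim's outer face, 75 mm above the bench, axes as the disc's. Slides stiffly (about 5 N) along the mandrel: push that face along the disc's -y. Starts 15 to 26 mm short of home. More than 22 N from the fingers, pushing or pinching, spoils it.
- rim (a point): Centre of the outer flat face of the staple's rim (same point as staple). Nothing stands behind it, on its +y side, within the disc.
- rim_home (a point): Point of the disc (x 45, y 10, z 45 mm in its frame) where the rim's outer face centre lies when the staple is fully home; there it stops hard against the block, so the push force jumps above the 5 N of sliding.
- brake: Steel kick-down brake lever. Origin on its hinge, whose axis is the turntable's x; the lever runs along its own -y, 135 mm long, 12 mm wide, 10 mm thick, ending in a paddle. Level when its z is vertical; starts tipped up 0.22 to 0.30 rad, swings from 0.30 up (stop) to 0.20 below level. The stiff hinge stays where left; about 6.5 N at the paddle moves it, up or down.
- paddle (a point): Middle of the top face of the lever's paddle (22 mm wide along x, 34 mm long along y, 10 mm thick), 115 mm from the hinge; about 100 mm above the bench at the upper stop, 67 mm when level. Free space under and beside it: it can be pinched across its width from above, or hooked from underneath.
- foot_arm (a point): Point of the brake lever above its rubber foot: 60 mm from the hinge, 22 mm towards the disc. The springy black foot below comes down on the disc's rim. It is worn by an unknown amount, so the angle where it bites (0.10 rad above level to 0.05 below) must be felt: from there the force at the paddle climbs by 2 to 3 N per mm.
- pivot (a point): Hinge of the brake lever, 62 mm above the bench, at x -105, y 60 mm in the turntable's frame. Pressed straight down to 14 to 18 N at the paddle the lever stays locked when let go; under about 9 N it does not hold the disc, above about 21 N the foot is crushed.
- cup: Bystander: round satin pewter reed cup, 72 mm wide, 55 mm tall, origin at the centre of its underside
- hone: Bystander: grey slate hone 150 x 45 x 18 mm, origin under its centre
- jar: Bystander: small amber glass jar with brass lid, 52 mm wide, 60 mm tall, origin under its centre
- chanter: Bystander: black practice chanter lying down, about 310 mm long, 28 mm thick, origin under its middle
- spool: Bystander: dark wooden spool 48 mm wide, 42 mm tall, origin under its centre
- driver: Bystander: screwdriver with wooden handle, lying down
- spare_mandrel: Bystander: spare steel mandrel with wooden handle, 160 mm long, lying down

How it is judged:
By the outcome, as a careful person would: the job done as asked, in the order asked, and still so for the second after the job is handed in, with the robot touching nothing.
It also fails if it takes over 58 s, if anything falls off the work surface, if the arm or the gripper's body presses on something with over 40 N, if the wrist force passes 120 N, or if a joint passes its speed limit or range.

### The arm

A 6-joint arm with a two-finger parallel gripper is mounted at the origin on the work surface. World frame = base frame: x ahead of the robot, y to its left, z up, the work surface at z = 0. Lengths are in m, angles in degrees, forces in N, time in s.
With the tool pointing down it reaches from about 0.25 to 0.725 m from the base axis. Payload 9.7 kg.
Tool frame: the origin (TCP) lies at the very end of the fingers, on their centre line; the grasp point (between the pads) lies 19 mm behind it (bot.hold_point_z is the distance from the TCP to the grasp point, in m); z points along the fingers, y is the line along which they close (so a half turn about z gives the same grasp; the last joint's range is limited). The gripper opens to 85 mm and grips with 20 to 120 N. Pads are 22 mm wide; open, the fingers measure 114 mm over their backs; the gripper's body (76 mm by 85 mm) begins 54 mm behind the grasp point. The pads swing forward as they close: fully open they stand 13 mm farther back than shut.
Start: joints at [-70.646, 4.979, 10.078, 95.1, 0, 90], TCP at [0.182, -0.519, 0.231] pointing down, gripper open.
Joint ranges: [-179.16, 179.16], [-48.56, 103.87], [-65.8, 70.77], [-126.05, 130.52], [-82.76, 87.17], [-180, 180]. Speed limits (degrees/s): [127.2, 127.2, 147.25, 180, 180, 180].

### API

Orientations are given as [roll, pitch, yaw] about the fixed x, y, z axes, in that order (R = Rz(yaw) Ry(pitch) Rx(roll)).
In Python, from workcell import bot gives the robot as it stands.
- The arm moves only by the tool play_rows, never from a script. Its argument "targets" is a list of rows, each an object with "grip": the closure in counts, from 0 (fully open) to 255 (shut); "linear": the shift along the world's x, y, z in cm, a list of three; "delta_rot": the turn, a rotation vector about the world's x, y, z in rad, a list of three. A call has 1 to 10 rows; each row is the pose to reach, as a shift and turn from the pose commanded when the call began; what a row does not reach only later rows make up. A row lasts 1/10 s, in which the tool goes at most 50 mm and 8.59 degrees, less where a joint would pass 70% of its speed; a pose out of reach is approached as far as the arm can. A call with a gripper value outside its range is refused whole. The fingers move at their own pace and stop on an object; "force" is the grip in N (left out, the last holds). Time passes only in rows, so rows that repeat a pose let the fingers close. It gives the time, the measured TCP pose, the force, the opening and the grip force at its end, in the units of the state.
- bot.get_obs(): the state, without advancing time (a new reading comes with each control period).
- bot.camera(name): name is "scene" or "top" or "wrist"; returns a dict with "color" (480x640x3 uint8, red, green, blue), "range_z" (480x640 float32, m along the optical axis (not along the pixel's ray), 0 where there is no reading), "fov_y" (degrees; the focal length in pixels is half the picture's height over the tangent of half this angle, whatever the lens; pixels are square), "cx", "cy" (the principal point, pixels), "world_to_cam" (4x4, takes a point from world to camera coordinates). Camera axes: x right, y up, looking along -z (the intrinsics and any distortion apply to the point x, -y, -z); pixel columns grow to the right and rows downward; lengths in m; the calibration is good to about 2 mm. The wrist camera is an equidistant fisheye: a pixel r from the principal point sees the ray r / f radians off the axis. A picture is of the moment at which its call begins.
- bot.job_done(): hands the job in; it is judged then, once.
Trained networks look in a picture, given as the dict that the camera call returned (one of the last four; its "shot" number tells which), for a name from the list of things; names that differ only in an ending like _2 or _b are one class to them, and where a whole thing is asked for, a point or a joint stands for the part that bears it (a point fixed in the world has none). Each returns a list of dicts, best first, with "conf" (0 to 1); they miss things now and then, are a little off and sometimes report something else, mostly with a low value. They report only what shows in the picture. A call takes as long as a camera call.
- bot.search_frame(picture, target): "box" ([left, top, right, bottom] in pixels, round what is visible of it).
- bot.trace(picture, target): "pixels" (480x640 bool, what is visible of it) and "box" ([left, top, right, bottom] in pixels, round what is visible of it).
- bot.pinpoint(picture, target): "pixel" ([column, row] in pixels: a listed point, or the origin of a listed thing).
The state is a dict: "time": time; "q": joint angles; "qd": joint speeds; "joint_efforts": joint torques, N m; "ee_pos": TCP position; "tcp_rot": TCP orientation; "wrist_force": force on the tool from outside, world axes, zero at the start; "torque": the same for the moment, N m; "opening": finger opening in m; "grasp_force": force on a finger pad.
Only numpy, scipy, OpenCV 4.12 (cv2) and the standard library are available. Lean on these libraries where they do the work, as an engineer would, in place of code of your own. Each camera call takes 0.05 s, during which the arm holds its last target. There are 200 camera calls.

## Working session

There is one attempt and no reset: what is moved stays moved. The work goes in short steps, Python scripts to look and compute and a tool call to move; the robot and the scene stay as the last step left them, time stands still between calls to the robot, and variables do not carry over. Pictures are saved under pics/ and viewed, at most 10 in all, crops included, and the job is handed in when it is done.

Besides the shell and the picture viewer there is one more tool, called after "Emit:" as name([rows], argument=value, ...), one row to a line, values as JSON. play_rows: Moves the arm, as the interface text tells. Its arguments: {"type":"object","properties":{"targets":{"type":"array","items":{"type":"object","properties":{"grip":{"type":"number"},"linear":{"type":"array","items":{"type":"number"}},"delta_rot":{"type":"array","items":{"type":"number"}}}}},"force":{"type":"number"}},"required":["targets"]}

```bash
mkdir -p pics
cat > h.py <<'E'
import numpy as np, cv2
from workcell import bot
def deproj(p,u,v,z):
    f=240/np.tan(np.radians(p["fov_y"]/2)); 
    c=np.array([(u-p["cx"])/f*z,-(v-p["cy"])/f*z,-z,1.])
    return (np.linalg.inv(p["world_to_cam"])@c)[:3]
def at_h(p,u,v,h):
    a=deproj(p,u,v,0.); b=deproj(p,u,v,1.); t=(h-a[2])/(b[2]-a[2]); return a+t*(b-a)
def proj(p,X):
    f=240/np.tan(np.radians(p["fov_y"]/2)); c=p["world_to_cam"]@np.append(X,1)
    return np.array([p["cx"]-f*c[0]/c[2],p["cy"]+f*c[1]/c[2]])
E
python3 - <<'E'
from h import *
H=dict(turntable=0,disc=.03,mandrel=.075,staple=.075,rim=.075,rim_home=.075,brake=.062,paddle=.098,foot_arm=.08,pivot=.062,cup=0,hone=0,jar=0,chanter=0,spool=0,driver=0,spare_mandrel=0)
for n in("top","scene"):
    p=bot.camera(n); cv2.imwrite(f"pics/{n}1.png",p["color"][...,::-1])
    print(n,p["fov_y"],p["cx"],p["cy"],np.round(np.linalg.inv(p["world_to_cam"]),3).tolist())
    for t,h in H.items():
        for r in bot.pinpoint(p,t)[:1]:
            u,v=r["pixel"]; z=p["range_z"][int(min(v,479)),int(min(u,639))]
            print(t,round(r["conf"],2),np.round([u,v]),"atH",np.round(at_h(p,u,v,h),4),"rng",np.round(deproj(p,u,v,z),4))
print(bot.get_obs())
E
```

```text
top 50.03847771002582 325.34551389521164 240.78468430602152 [[0.026, 0.98, -0.199, 0.329], [-1.0, 0.023, -0.016, -0.024], [-0.011, 0.2, 0.98, 1.239], [0.0, 0.0, 0.0, 1.0]]
turntable 0.75 [297. 221.] atH [0.6303 0.068  0.    ] rng [0.6197 0.0648 0.0434]
disc 0.9 [296. 215.] atH [0.6379 0.069  0.03  ] rng [0.6315 0.0671 0.0551]
mandrel 0.74 [290. 198.] atH [0.6675 0.0826 0.075 ] rng [0.666  0.0822 0.0802]
staple 0.67 [277. 199.] atH [0.6631 0.1117 0.075 ] rng [0.6731 0.1157 0.0404]
rim 0.45 [277. 197.] atH [0.668  0.1128 0.075 ] rng [0.6783 0.117  0.0396]
rim_home 0.78 [291. 192.] atH [0.6808 0.0787 0.075 ] rng [0.6801 0.0785 0.0772]
brake 0.69 [277. 263.] atH [0.5131 0.1056 0.062 ] rng [0.5118 0.1047 0.0701]
paddle 0.64 [323. 250.] atH [5.401e-01 2.000e-04 9.800e-02] rng [5.393e-01 2.000e-04 1.024e-01]
foot_arm 0.72 [299. 244.] atH [0.5552 0.0557 0.08  ] rng [0.5517 0.0545 0.0976]
pivot 0.84 [278. 260.] atH [0.5211 0.1057 0.062 ] rng [0.5194 0.1046 0.0723]
cup 0.76 [225. 226.] atH [0.6121 0.2458 0.    ] rng [0.6111 0.2449 0.0043]
hone 0.56 [366. 200.] atH [ 0.6877 -0.1031  0.    ] rng
[... 1938 characters left out ...]
rng [ 0.3879 -0.2667  0.0064]
{'time': 1.8, 'q': array([-7.06453078e+01,  4.97877651e+00,  1.00806248e+01,  9.50998330e+01,
       -1.06803646e-05,  9.00016530e+01]), 'qd': array([ 0.05738883, -0.14443134, -0.01958301,  0.02528053, -0.04886522,
       -0.1346054 ]), 'joint_efforts': array([-4.85208380e-03, -5.20088160e+01,  4.64858007e+01,  1.63280860e-03,
       -2.97065972e-04, -1.77928746e-05]), 'ee_pos': array([ 0.18228113, -0.51892487,  0.23130694]), 'tcp_rot': array([1.79997985e+02, 1.06222250e-05, 1.93530392e+01]), 'wrist_force': array([-0.36763752, -0.45697565, -0.59206911]), 'torque': array([-0.02271658,  0.04553107,  0.02771098]), 'grasp_force': 0.0, 'opening': 0.08545696424213028}
```

Run:
```python
import cv2
a=cv2.imread("pics/top1.png")[150:300,220:400]; b=cv2.imread("pics/scene1.png")[180:340,220:420]
cv2.imwrite("pics/c1.png",cv2.resize(a,(720,600),interpolation=2)); cv2.imwrite("pics/c2.png",cv2.resize(b,(750,600),interpolation=2))
```

```text
(no output)
```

View pics/c1.png

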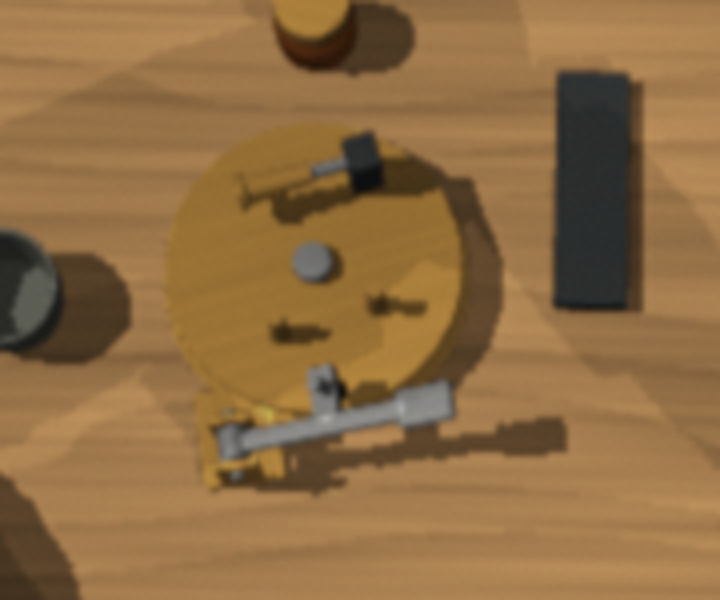

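View pics/c2.png

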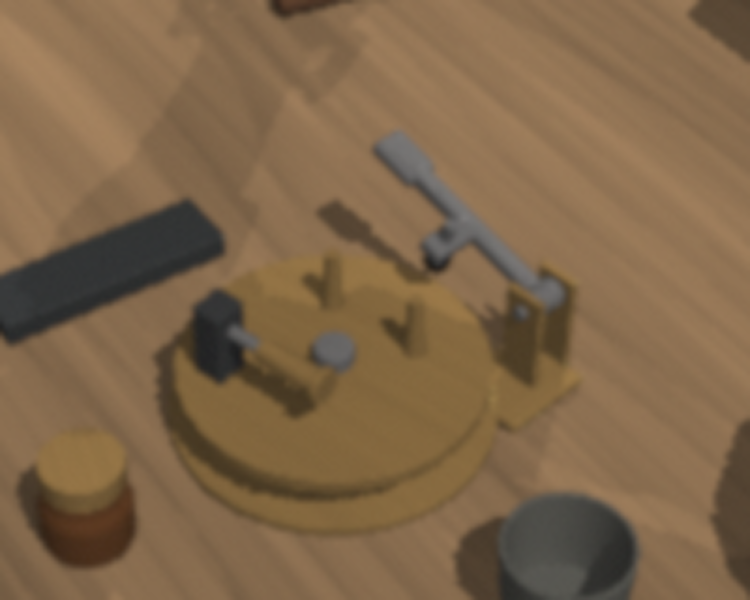

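```bash
cat >> h.py <<'E'
def cloud(p):
    v,u=np.mgrid[:480,:640]; z=p["range_z"]; f=240/np.tan(np.radians(p["fov_y"]/2))
    c=np.stack([(u-p["cx"])/f*z,-(v-p["cy"])/f*z,-z,np.ones_like(z)],-1).reshape(-1,4)
    c=c[z.ravel()>0]; return (c@np.linalg.inv(p["world_to_cam"]).T)[:,:3]
E
python3 - <<'E'
from h import *
for n in("top","scene"):
    p=bot.camera(n); C=cloud(p); 
    m=(np.hypot(C[:,0]-.632,C[:,1]-.067)<.12); D=C[m]
    d=D[(D[:,2]>.035)&(D[:,2]<.043)]; c,r=cv2.minEnclosingCircle(d[:,:2].astype(np.float32)); print(n,"disc",c,r,"topz",np.median(d[:,2]))
    L=C[(C[:,0]>.50)&(C[:,0]<.565)&(C[:,1]>-.03)&(C[:,1]<.12)&(C[:,2]>.055)]
    P=L[L[:,1]<.0+.015]; print("paddle n",len(P),"min",P.min(0),"max",P.max(0),"med",np.median(P,0))
    Lb=L[(L[:,0]<.545)|(L[:,1]<.03)]; k=np.polyfit(Lb[:,1],Lb[:,0],1); kz=np.polyfit(Lb[:,1],Lb[:,2],1); print("lever x(y)",k,"z(y)",kz)
    S=D[(D[:,0]>.64)&(D[:,2]>.06)]
    B=S[(S[:,2]>.084)&(S[:,1]<.07)]; print("block top",len(B),B.min(0),B.max(0),B.mean(0))
    T=S[(S[:,1]>.075)]; print("staple",len(T),T.min(0),T.max(0)); k=np.polyfit(T[:,1],T[:,0],1); print("x(y)",k)
    far=T[T[:,1]>T[:,1].max()-.006]; print("rim end",far.mean(0),far.min(0),far.max(0))
E
```

```text
top disc (0.6201182007789612, 0.06959259510040283) 0.10424482822418213 topz 0.04003882729855568
paddle n 157 min [ 0.52608932 -0.02275246  0.08724375] max [0.55106187 0.0135997  0.11051304] med [ 0.53754352 -0.00482659  0.1014004 ]
lever x(y) [-0.17203406  0.53739898] z(y) [-0.29189101  0.09925361]
block top 82 [0.67341443 0.02265132 0.08457469] [0.70273714 0.06683954 0.09433196] [0.68875555 0.03457143 0.08937175]
staple 95 [0.65787388 0.07623897 0.07257676] [0.67989767 0.10914493 0.09115939]
x(y) [-0.27843303  0.69507976]
rim end [0.6672246  0.10527351 0.08438134] [0.65816642 0.10381547 0.07679923] [0.67660704 0.10914493 0.09115939]
scene disc (0.6198040246963501, 0.07256162911653519) 0.10359583050012589 topz 0.03980516354413477
paddle n 154 min [ 0.52344528 -0.02150276  0.08660149] max [0.55087042 0.01488407 0.10750644] med [ 0.53905328 -0.00240955  0.09964514]
lever x(y) [-0.16969006  0.53804825] z(y) [-0.28948628  0.0981154 ]
block top 94 [0.67460678 0.02332018 0.08410507] [0.70059357 0.04803351 0.0925149 ] [0.68846285 0.03692657 0.08912225]
staple 152 [0.65512015 0.07589131 0.0663415 ] [0.6809116  0.11245835 0.08696705]
x(y) [-0.3376467  0.7034184]
rim end [0.66969801 0.10836496 0.07735793] [0.6618946  0.10651139 0.06655894] [0.67703173 0.11245835 0.08696705]
```

Emit:
play_rows([
  {"grip": 255,"linear": [17.8,25.8,-2],"delta_rot": [0,0,0.7]},
  {"grip": 255,"linear": [17.8,25.8,-2],"delta_rot": [0,0,0.7]},
  {"grip": 255,"linear": [17.8,25.8,-2],"delta_rot": [0,0,0.7]},
  {"grip": 255,"linear": [17.8,25.8,-2],"delta_rot": [0,0,0.7]},
  {"grip": 255,"linear": [17.8,25.8,-2],"delta_rot": [0,0,0.7]},
  {"grip": 255,"linear": [35.6,51.6,-6],"delta_rot": [0,0,1.405]},
  {"grip": 255,"linear": [35.6,51.6,-6],"delta_rot": [0,0,1.405]},
  {"grip": 255,"linear": [35.6,51.6,-6],"delta_rot": [0,0,1.405]},
  {"grip": 255,"linear": [35.6,51.6,-6],"delta_rot": [0,0,1.405]},
  {"grip": 255,"linear": [35.6,51.6,-6],"delta_rot": [0,0,1.405]},
], force=40)

```text
time: 2.9
ee_pos: [0.4658, -0.1072, 0.1864]
tcp_rot: [180.0, 0.0, 100.2]
wrist_force: [0.5, -0.1, -0.1]
opening: 0.0001
grasp_force: 0.0
```

Emit:
play_rows([
  {"grip": 255,"linear": [0,0,0],"delta_rot": [0,0,0]},
  {"grip": 255,"linear": [0,0,0],"delta_rot": [0,0,0]},
])

```text
time: 3.1
ee_pos: [0.4652, -0.1081, 0.1861]
tcp_rot: [-180.0, -0.0, 100.0]
wrist_force: [-0.5, -0.9, -0.8]
opening: 0.0002
grasp_force: 0.0
```

Run:
```python
from h import *
o=bot.get_obs(); print(o["ee_pos"],o["wrist_force"],o["q"])
```

```text
[ 0.46519036 -0.10808169  0.18606828] [-0.46117108 -0.89079897 -0.77792189] [-1.30724476e+01 -5.57299818e+00 -5.44555954e+00  9.01727862e+01
 -1.25892764e-02  6.69374320e+01]
```

Emit:
play_rows([
  {"grip": 255,"linear": [3.6,5.2,-1],"delta_rot": [0,0,0]},
  {"grip": 255,"linear": [6,8.8,-3],"delta_rot": [0,0,0]},
  {"grip": 255,"linear": [7.3,10.5,-5],"delta_rot": [0,0,0]},
  {"grip": 255,"linear": [7.3,10.5,-6.5],"delta_rot": [0,0,0]},
  {"grip": 255,"linear": [7.3,10.5,-7.1],"delta_rot": [0,0,0]},
  {"grip": 255,"linear": [7.3,10.5,-7.1],"delta_rot": [0,0,0]},
])

```text
time: 3.7
ee_pos: [0.5371, -0.0056, 0.1151]
tcp_rot: [-179.9, 0.0, 99.7]
wrist_force: [-1.1, 0.2, 0.2]
opening: -0.0
grasp_force: 0.0
```

Run:
```python
from h import *
p=bot.camera("wrist"); cv2.imwrite("pics/w1.png",p["color"][...,::-1])
o=bot.get_obs(); print(o["ee_pos"],o["wrist_force"])
s=bot.camera("scene"); cv2.imwrite("pics/s2.png",cv2.resize(s["color"][180:340,220:420,::-1],(750,600)))
```

```text
[ 0.53756354 -0.00560361  0.11604294] [ 1.03865972 -1.49877464  0.63169419]
```

View pics/s2.png

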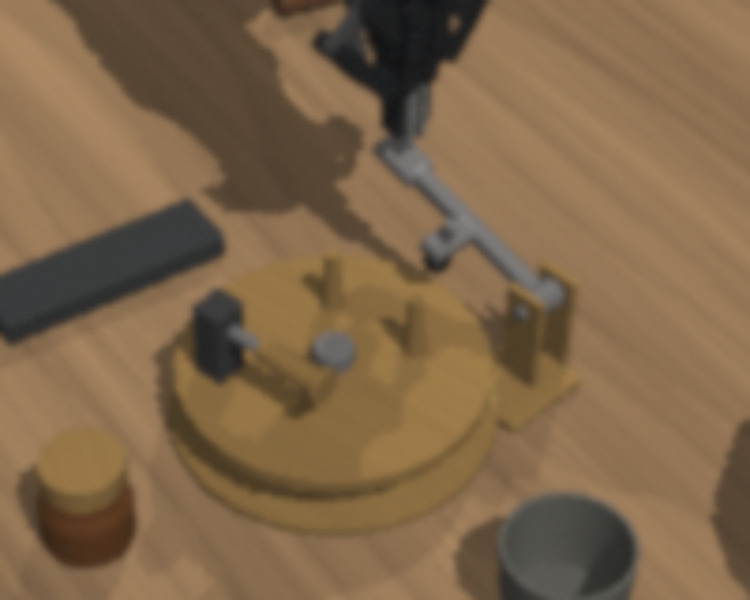

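Emit:
play_rows([
  {"grip": 255,"linear": [0,0,-0.8],"delta_rot": [0,0,0]},
  {"grip": 255,"linear": [0,0,-1.2],"delta_rot": [0,0,0]},
  {"grip": 255,"linear": [0,0,-1.6],"delta_rot": [0,0,0]},
  {"grip": 255,"linear": [0,0,-2.0],"delta_rot": [0,0,0]},
  {"grip": 255,"linear": [0,0,-2.3],"delta_rot": [0,0,0]},
  {"grip": 255,"linear": [0,0,-2.6],"delta_rot": [0,0,0]},
  {"grip": 255,"linear": [0,0,-2.9],"delta_rot": [0,0,0]},
  {"grip": 255,"linear": [0,0,-3.1],"delta_rot": [0,0,0]},
])

```text
time: 4.6
ee_pos: [0.5386, -0.0048, 0.0851]
tcp_rot: [179.9, 0.1, 99.8]
wrist_force: [0.9, -2.4, 6.6]
opening: -0.0003
grasp_force: 2.8
```

```bash
cat > r.py <<'E'
from h import *
import sys
F=[];P=[]
for i in range(int(sys.argv[1]) if len(sys.argv)>1 else 4):
    bot.camera("wrist"); o=bot.get_obs(); F.append(o["wrist_force"]);P.append(o["ee_pos"])
print("t",o["time"],"p",np.mean(P,0).round(4),"F",np.mean(F,0).round(2),"sd",np.std(F,0).round(2),"open",o["opening"],o["grasp_force"])
E
python3 r.py
```

```text
t 4.8 p [ 0.5384 -0.0046  0.0849] F [ 0.82 -1.72  3.93] sd [0.39 0.39 0.76] open 0.0002858390049436611 1.869717095978558
```

Emit:
play_rows([
  {"grip": 255,"linear": [0,0,-0.2],"delta_rot": [0,0,0]},
  {"grip": 255,"linear": [0,0,-0.4],"delta_rot": [0,0,0]},
])

```text
time: 5.0
ee_pos: [0.5384, -0.0045, 0.081]
tcp_rot: [179.9, 0.1, 99.8]
wrist_force: [0.5, -3.7, 6.4]
opening: -0.0003
grasp_force: 2.8
```

Emit:
play_rows([
  {"grip": 255,"linear": [0,0,-0.15],"delta_rot": [0,0,0]},
  {"grip": 255,"linear": [0,0,-0.3],"delta_rot": [0,0,0]},
])

```text
time: 5.2
ee_pos: [0.5384, -0.0046, 0.078]
tcp_rot: [179.9, 0.1, 99.8]
wrist_force: [0.2, -3.2, 5.9]
opening: -0.0
grasp_force: 2.9
```

Emit:
play_rows([
  {"grip": 255,"linear": [0,0,-0.15],"delta_rot": [0,0,0]},
  {"grip": 255,"linear": [0,0,-0.25],"delta_rot": [0,0,0]},
])

```text
time: 5.4
ee_pos: [0.5384, -0.0046, 0.0754]
tcp_rot: [179.9, 0.1, 99.8]
wrist_force: [0.4, -3.3, 6.3]
opening: -0.0005
grasp_force: 2.9
```

Emit:
play_rows([
  {"grip": 255,"linear": [0,0,-0.1],"delta_rot": [0,0,0]},
  {"grip": 255,"linear": [0,0,-0.2],"delta_rot": [0,0,0]},
])

```text
time: 5.6
ee_pos: [0.5385, -0.0046, 0.0735]
tcp_rot: [179.9, 0.1, 99.8]
wrist_force: [0.5, -3.9, 5.8]
opening: 0.0001
grasp_force: 2.9
```

Emit:
play_rows([
  {"grip": 255,"linear": [0,0,-0.1],"delta_rot": [0,0,0]},
  {"grip": 255,"linear": [0,0,-0.2],"delta_rot": [0,0,0]},
])

```text
time: 5.8
ee_pos: [0.5385, -0.0048, 0.0717]
tcp_rot: [179.9, 0.1, 99.8]
wrist_force: [-0.3, -4.7, 8.7]
opening: 0.0002
grasp_force: 4.4
```

Emit:
play_rows([
  {"grip": 255,"linear": [0,0,-0.1],"delta_rot": [0,0,0]},
  {"grip": 255,"linear": [0,0,-0.2],"delta_rot": [0,0,0]},
])

```text
time: 6.0
ee_pos: [0.5385, -0.0049, 0.0701]
tcp_rot: [179.9, 0.1, 99.8]
wrist_force: [-2.4, -5.1, 12.0]
opening: 0.0002
grasp_force: 6.2
```

Emit:
play_rows([
  {"grip": 255,"linear": [0,0,-0.05],"delta_rot": [0,0,0]},
  {"grip": 255,"linear": [0,0,-0.1],"delta_rot": [0,0,0]},
])

```text
time: 6.2
ee_pos: [0.5386, -0.0049, 0.0695]
tcp_rot: [179.9, 0.1, 99.8]
wrist_force: [-2.0, -5.6, 14.6]
opening: -0.0001
grasp_force: 7.0
```

```bash
python3 r.py
```

```text
t 6.4 p [ 0.5386 -0.005   0.0694] F [-2.36 -5.13 12.86] sd [0.58 0.59 0.32] open -8.921465089434194e-05 6.315634979400784
```

Emit:
play_rows([
  {"grip": 255,"linear": [0,0,-0.05],"delta_rot": [0,0,0]},
  {"grip": 255,"linear": [0,0,-0.1],"delta_rot": [0,0,0]},
])

```text
time: 6.6
ee_pos: [0.5386, -0.005, 0.0687]
tcp_rot: [179.9, 0.1, 99.8]
wrist_force: [-2.6, -5.8, 16.4]
opening: 0.0001
grasp_force: 8.0
```

```bash
python3 r.py 3
```

```text
t 6.75 p [ 0.5386 -0.005   0.0687] F [-3.19 -5.02 14.47] sd [0.55 0.14 0.41] open 0.00023996764007727534 7.305758209295163
```

Emit:
play_rows([
  {"grip": 255,"linear": [0,0,0.5],"delta_rot": [0,0,0]},
  {"grip": 255,"linear": [0,0,2.5],"delta_rot": [0,0,0]},
  {"grip": 255,"linear": [0,0,6],"delta_rot": [0,0,0]},
  {"grip": 255,"linear": [3,3.4,6],"delta_rot": [0,0,0.11]},
  {"grip": 255,"linear": [6.5,7.2,6],"delta_rot": [0,0,0.11]},
  {"grip": 255,"linear": [9.5,10.8,6],"delta_rot": [0,0,0.11]},
  {"grip": 255,"linear": [12.0,13.5,6],"delta_rot": [0,0,0.11]},
  {"grip": 255,"linear": [12.0,13.9,5],"delta_rot": [0,0,0.11]},
  {"grip": 255,"linear": [12.0,13.9,5],"delta_rot": [0,0,0.11]},
])

```text
time: 7.65
ee_pos: [0.657, 0.1357, 0.114]
tcp_rot: [-179.7, -0.0, 106.2]
wrist_force: [-0.2, 0.0, -0.4]
opening: 0.0001
grasp_force: 0.0
```

Run:
```python
from h import *
S=[]
for n in("top","scene"):
    p=bot.camera(n); C=cloud(p); D=C[np.hypot(C[:,0]-.632,C[:,1]-.067)<.12]
    cv2.imwrite(f"pics/{n}3.png",p["color"][...,::-1])
    S=D[(D[:,0]>.64)&(D[:,2]>.06)&(D[:,2]<.097)]
    B=S[(S[:,2]>.084)&(S[:,1]<.06)]; print("block",len(B),B.mean(0))
    T=S[(S[:,1]>.075)&(S[:,1]<.113)]; print("staple",len(T),T.min(0),T.max(0),np.polyfit(T[:,1],T[:,0],1))
    for t in("rim","rim_home","mandrel"):
        for r in bot.pinpoint(p,t)[:1]: print(t,r["conf"],r["pixel"],at_h(p,*r["pixel"],.075))
o=bot.get_obs(); print(o["ee_pos"],o["tcp_rot"],o["wrist_force"],o["time"])
c=cv2.imread("pics/scene3.png")[180:340,220:420]; cv2.imwrite("pics/c3.png",cv2.resize(c,(750,600)))
```

```text
block 83 [0.68819799 0.0337327  0.09014407]
staple 93 [0.65838072 0.07642564 0.06934549] [0.67941883 0.10687953 0.0908775 ] [-0.28334701  0.69550441]
rim 0.42 [275.8, 200.4] [0.65991156 0.1145917  0.075     ]
rim_home 0.57 [288.1, 194.7] [0.67448137 0.08622978 0.075     ]
mandrel 0.97 [288.5, 198.0] [0.66644103 0.08496199 0.075     ]
block 95 [0.6884088  0.03634152 0.08894615]
staple 152 [0.65607743 0.07597044 0.0637166 ] [0.68123188 0.11191549 0.08605892] [-0.30483667  0.70014727]
rim 0.44 [306.7, 284.1] [0.66489632 0.11006565 0.075     ]
rim_home 0.72 [300.3, 275.5] [0.66267897 0.0828889  0.075     ]
mandrel 0.91 [297.1, 276.2] [0.66913472 0.08105383 0.075     ]
[0.65790587 0.13416255 0.11770823] [1.79942874e+02 4.08807667e-03 1.06108644e+02] [ 0.59419718 -0.12158913 -0.26355621] 8.05
```

View pics/c3.png

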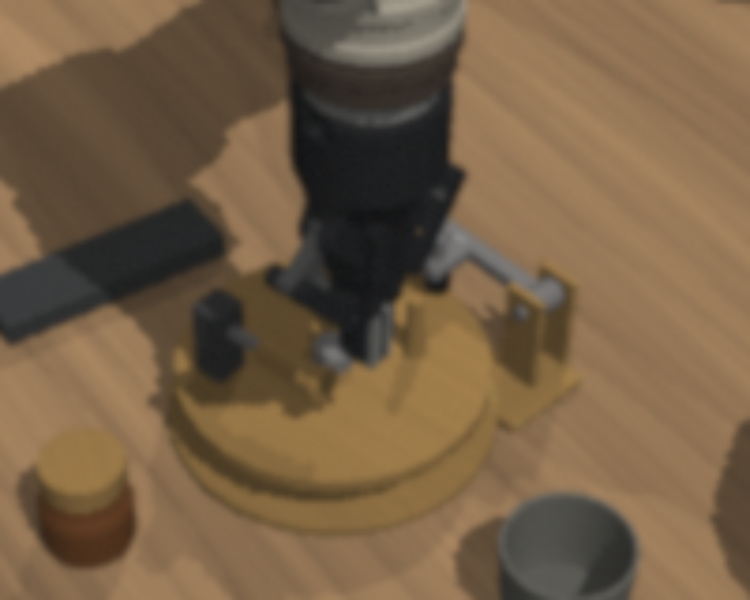

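Emit:
play_rows([
  {"grip": 255,"linear": [0,0,-2],"delta_rot": [0,0,0]},
  {"grip": 255,"linear": [0.05,0,-4],"delta_rot": [0,0,0]},
  {"grip": 255,"linear": [0.1,0,-5],"delta_rot": [0,0,0]},
  {"grip": 255,"linear": [0.1,0,-5],"delta_rot": [0,0,0]},
  {"grip": 255,"linear": [0.16,-0.2,-5],"delta_rot": [0,0,0]},
  {"grip": 255,"linear": [0.22,-0.4,-5],"delta_rot": [0,0,0]},
  {"grip": 255,"linear": [0.28,-0.6,-5],"delta_rot": [0,0,0]},
  {"grip": 255,"linear": [0.34,-0.8,-5],"delta_rot": [0,0,0]},
])

```text
time: 8.85
ee_pos: [0.6617, 0.1266, 0.0676]
tcp_rot: [179.9, 0.0, 106.2]
wrist_force: [0.1, 0.2, 0.1]
opening: -0.0003
grasp_force: 0.0
```

Emit:
play_rows([
  {"grip": 255,"linear": [0.06,-0.2,0],"delta_rot": [0,0,0]},
  {"grip": 255,"linear": [0.12,-0.4,0],"delta_rot": [0,0,0]},
])

```text
time: 9.05
ee_pos: [0.6627, 0.1226, 0.067]
tcp_rot: [180.0, 0.0, 106.2]
wrist_force: [-0.3, -0.0, 0.7]
opening: -0.0002
grasp_force: 0.0
```

Emit:
play_rows([
  {"grip": 255,"linear": [0.06,-0.2,0],"delta_rot": [0,0,0]},
  {"grip": 255,"linear": [0.12,-0.4,0],"delta_rot": [0,0,0]},
])

```text
time: 9.25
ee_pos: [0.6638, 0.1186, 0.0669]
tcp_rot: [-180.0, -0.0, 106.2]
wrist_force: [0.2, 0.6, 0.6]
opening: -0.0
grasp_force: 0.0
```

Emit:
play_rows([
  {"grip": 255,"linear": [0.06,-0.2,0],"delta_rot": [0,0,0]},
  {"grip": 255,"linear": [0.12,-0.4,0],"delta_rot": [0,0,0]},
])

```text
time: 9.45
ee_pos: [0.6648, 0.1155, 0.0669]
tcp_rot: [180.0, -0.1, 106.2]
wrist_force: [-1.7, 4.9, 0.1]
opening: -0.0
grasp_force: 2.6
```

Emit:
play_rows([
  {"grip": 255,"linear": [0.06,-0.2,0],"delta_rot": [0,0,0]},
  {"grip": 255,"linear": [0.12,-0.4,0],"delta_rot": [0,0,0]},
])

```text
time: 9.65
ee_pos: [0.666, 0.1115, 0.0669]
tcp_rot: [180.0, -0.1, 106.2]
wrist_force: [-1.5, 4.7, -0.2]
opening: 0.0004
grasp_force: 2.6
```

Emit:
play_rows([
  {"grip": 255,"linear": [0.06,-0.2,0],"delta_rot": [0,0,0]},
  {"grip": 255,"linear": [0.12,-0.4,0],"delta_rot": [0,0,0]},
])

```text
time: 9.85
ee_pos: [0.6672, 0.1076, 0.0668]
tcp_rot: [180.0, -0.1, 106.2]
wrist_force: [-0.1, 5.3, 0.4]
opening: 0.0001
grasp_force: 2.6
```

Emit:
play_rows([
  {"grip": 255,"linear": [0.05,-0.15,0],"delta_rot": [0,0,0]},
  {"grip": 255,"linear": [0.09,-0.3,0],"delta_rot": [0,0,0]},
])

```text
time: 10.05
ee_pos: [0.6682, 0.1045, 0.0668]
tcp_rot: [180.0, -0.1, 106.2]
wrist_force: [-0.4, 4.2, -0.1]
opening: -0.0
grasp_force: 2.5
```

Emit:
play_rows([
  {"grip": 255,"linear": [0.03,-0.1,0],"delta_rot": [0,0,0]},
  {"grip": 255,"linear": [0.06,-0.2,0],"delta_rot": [0,0,0]},
])

```text
time: 10.25
ee_pos: [0.6688, 0.1025, 0.0668]
tcp_rot: [180.0, -0.1, 106.2]
wrist_force: [-0.6, 5.4, 0.0]
opening: 0.0001
grasp_force: 2.5
```

Emit:
play_rows([
  {"grip": 255,"linear": [0.03,-0.1,0],"delta_rot": [0,0,0]},
  {"grip": 255,"linear": [0.06,-0.2,0],"delta_rot": [0,0,0]},
])

```text
time: 10.45
ee_pos: [0.6694, 0.1005, 0.0668]
tcp_rot: [180.0, -0.1, 106.2]
wrist_force: [-1.2, 5.2, -0.0]
opening: 0.0
grasp_force: 2.5
```

Emit:
play_rows([
  {"grip": 255,"linear": [0.03,-0.1,0],"delta_rot": [0,0,0]},
])

```text
time: 10.55
ee_pos: [0.6697, 0.0995, 0.0668]
tcp_rot: [180.0, -0.1, 106.2]
wrist_force: [-0.5, 4.5, -0.5]
opening: -0.0001
grasp_force: 2.5
```

Emit:
play_rows([
  {"grip": 255,"linear": [0.015,-0.05,0],"delta_rot": [0,0,0]},
  {"grip": 255,"linear": [0.03,-0.1,0],"delta_rot": [0,0,0]},
])

```text
time: 10.75
ee_pos: [0.67, 0.0985, 0.0668]
tcp_rot: [180.0, -0.1, 106.2]
wrist_force: [-0.4, 5.3, -0.2]
opening: 0.0005
grasp_force: 2.5
```

Emit:
play_rows([
  {"grip": 255,"linear": [0.015,-0.05,0],"delta_rot": [0,0,0]},
])

```text
time: 10.85
ee_pos: [0.6702, 0.098, 0.0668]
tcp_rot: [180.0, -0.1, 106.2]
wrist_force: [-0.5, 6.1, -0.3]
opening: -0.0002
grasp_force: 2.5
```

```bash
cat > d.py <<'E'
from h import *
for n in("top","scene"):
    p=bot.camera(n); C=cloud(p); D=C[np.hypot(C[:,0]-.632,C[:,1]-.067)<.12]
    cv2.imwrite(f"pics/{n}_d.png",p["color"][...,::-1])
    S=D[(D[:,0]>.64)&(D[:,2]>.06)&(D[:,2]<.097)]
    B=S[(S[:,2]>.084)&(S[:,1]<.06)&(S[:,0]>.67)]; print("block",len(B),B.mean(0).round(4))
o=bot.get_obs(); print(o["ee_pos"],o["wrist_force"],o["time"])
E
python3 d.py
```

```text
block 79 [0.6884 0.0339 0.0899]
block 55 [0.689  0.0319 0.0894]
[0.67017861 0.09787195 0.06684561] [-0.26448662  5.27037847  0.78621729] 10.95
```

Emit:
play_rows([
  {"grip": 255,"linear": [0.015,-0.05,0],"delta_rot": [0,0,0]},
  {"grip": 255,"linear": [0.03,-0.1,0],"delta_rot": [0,0,0]},
])

```text
time: 11.15
ee_pos: [0.6704, 0.0972, 0.0669]
tcp_rot: [180.0, -0.1, 106.2]
wrist_force: [-1.4, 7.0, -0.2]
opening: -0.0001
grasp_force: 4.0
```

Emit:
play_rows([
  {"grip": 255,"linear": [0.015,-0.05,0],"delta_rot": [0,0,0]},
  {"grip": 255,"linear": [0.03,-0.1,0],"delta_rot": [0,0,0]},
])

```text
time: 11.35
ee_pos: [0.6706, 0.0967, 0.0668]
tcp_rot: [180.0, -0.1, 106.2]
wrist_force: [-1.4, 10.7, -0.4]
opening: 0.0002
grasp_force: 4.8
```

Emit:
play_rows([
  {"grip": 255,"linear": [0.015,-0.05,0],"delta_rot": [0,0,0]},
  {"grip": 255,"linear": [0.03,-0.1,0],"delta_rot": [0,0,0]},
])

```text
time: 11.55
ee_pos: [0.671, 0.096, 0.0669]
tcp_rot: [180.0, -0.2, 106.2]
wrist_force: [-1.2, 11.9, 0.0]
opening: -0.0001
grasp_force: 5.6
```

Emit:
play_rows([
  {"grip": 255,"linear": [-0.12,0.4,0],"delta_rot": [0,0,0]},
  {"grip": 255,"linear": [-0.5,1.8,0],"delta_rot": [0,0,0]},
  {"grip": 255,"linear": [-0.7,2.4,3],"delta_rot": [0,0,0]},
  {"grip": 255,"linear": [-0.7,2.4,7],"delta_rot": [0,0,0]},
  {"grip": 80,"linear": [-4,-1,7],"delta_rot": [0,0,0]},
  {"grip": 80,"linear": [-8,-5,7],"delta_rot": [0,0,-0.11]},
  {"grip": 80,"linear": [-11,-8,7],"delta_rot": [0,0,-0.11]},
  {"grip": 80,"linear": [-13.2,-10.2,7],"delta_rot": [0,0,-0.11]},
  {"grip": 80,"linear": [-13.2,-10.2,7],"delta_rot": [0,0,-0.11]},
])

```text
time: 12.45
ee_pos: [0.5369, -0.0096, 0.1377]
tcp_rot: [180.0, 0.1, 99.7]
wrist_force: [0.5, 0.6, 0.1]
opening: 0.0585
grasp_force: 0.0
```

```bash
cat >> d.py <<'E'
print(o["opening"],o["tcp_rot"])
E
python3 - <<'E'
exec(open("d.py").read())
for n in("top","scene"):
    p=bot.camera(n)
    C=cloud(p)
    S=C[(np.hypot(C[:,0]-.632,C[:,1]-.067)<.09)&(C[:,0]>.64)&(C[:,2]>.06)&(C[:,2]<.097)]
    e=np.array([-.281,.96]); t=(S[:,:2]-[.6886,.036])@e; w=(S[:,:2]-[.6886,.036])@np.array([.96,.281])
    print("tmax",np.sort(t)[-12:].round(4)); g=t>.02; print("slope",np.polyfit(t[g],w[g],1))
    L=C[(C[:,0]>.51)&(C[:,0]<.56)&(C[:,1]>-.03)&(C[:,1]<.015)&(C[:,2]>.05)&(C[:,2]<.085)]
    print("pad",len(L),L.mean(0).round(4),L.min(0).round(4),L.max(0).round(4))
    a=p["color"][...,::-1]; a=a[150:300,220:420] if n=="top" else a[180:340,220:420]
    cv2.imwrite(f"pics/e_{n}.png",cv2.resize(a,(400,320)))
cv2.imwrite("pics/e.png",np.hstack([cv2.imread("pics/e_top.png"),cv2.imread("pics/e_scene.png")]))
E
```

```text
block 0 [nan nan nan]
block 91 [0.6873 0.0346 0.089 ]
[ 0.53906074 -0.00775076  0.1374332 ] [0.83019037 0.18988771 0.74670077] 12.55
0.05832145639438786 [1.79931733e+02 2.89472341e-02 9.97970185e+01]
tmax []<string>:6: RuntimeWarning: Mean of empty slice.
  ret = um.true_divide(
Traceback (most recent call last):
TypeError: expected non-empty vector for x
```

Run:
```python
from h import *
p=bot.camera("scene"); C=cloud(p)
S=C[(np.hypot(C[:,0]-.632,C[:,1]-.067)<.09)&(C[:,0]>.64)&(C[:,2]>.06)&(C[:,2]<.097)]
B=S[(S[:,2]>.084)&(S[:,1]<.06)&(S[:,0]>.67)].mean(0)[:2]; print(B)
e=np.array([-.281,.96]); t=(S[:,:2]-B)@e; w=(S[:,:2]-B)@np.array([.96,.281])
print("tmax",np.sort(t)[-12:].round(4)); g=t>.02; print("slope",np.polyfit(t[g],w[g],1))
L=C[(C[:,0]>.51)&(C[:,0]<.56)&(C[:,1]>-.03)&(C[:,1]<.015)&(C[:,2]>.05)&(C[:,2]<.085)]
print("pad",len(L),L.mean(0).round(4),L.min(0).round(4),L.max(0).round(4))
cv2.imwrite("pics/e.png",cv2.resize(p["color"][180:340,220:420,::-1],(750,600)))
```

```text
[0.68759057 0.03490061]
tmax [0.0534 0.0534 0.0535 0.0535 0.0536 0.0536 0.0537 0.0537 0.0539 0.0543
 0.0546 0.0548]
slope [-0.0513243   0.00352367]
pad 142 [ 0.5398 -0.0062  0.0687] [ 0.5258 -0.0265  0.0594] [0.5516 0.0144 0.0732]
```

View pics/e.png

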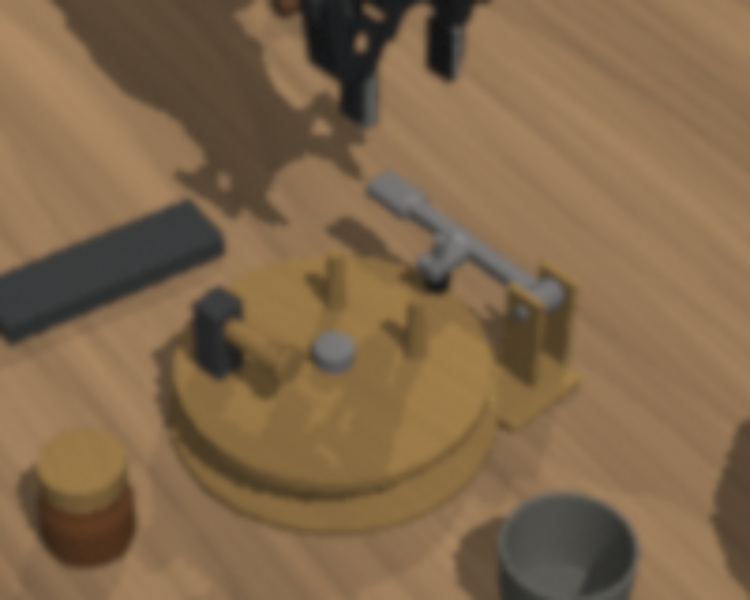

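Emit:
play_rows([
  {"grip": 110,"linear": [0,0.1,-3],"delta_rot": [0,0,0]},
  {"grip": 110,"linear": [0,0.1,-6],"delta_rot": [0,0,0]},
  {"grip": 110,"linear": [0,0.1,-8],"delta_rot": [0,0,0]},
  {"grip": 110,"linear": [0,0.1,-8.8],"delta_rot": [0,0,0]},
  {"grip": 110,"linear": [0,0.1,-8.8],"delta_rot": [0,0,0]},
], force=30)

```text
time: 13.15
ee_pos: [0.5389, -0.006, 0.0478]
tcp_rot: [-179.9, -0.0, 99.9]
wrist_force: [0.1, -0.0, 0.7]
opening: 0.0485
grasp_force: 0.0
```

Emit:
play_rows([
  {"grip": 210,"linear": [0,0,0],"delta_rot": [0,0,0]},
  {"grip": 230,"linear": [0,0,0],"delta_rot": [0,0,0]},
  {"grip": 230,"linear": [0,0,0],"delta_rot": [0,0,0]},
  {"grip": 230,"linear": [0,0,0],"delta_rot": [0,0,0]},
], force=30)

```text
time: 13.55
ee_pos: [0.537, -0.007, 0.0498]
tcp_rot: [-179.8, 0.0, 99.8]
wrist_force: [-15.1, -3.1, 7.7]
opening: 0.0211
grasp_force: 33.7
```

Emit:
play_rows([
  {"grip": 230,"linear": [-0.15,0,0.1],"delta_rot": [0,0,0]},
  {"grip": 230,"linear": [-0.2,0,0.5],"delta_rot": [0,0,0]},
  {"grip": 230,"linear": [-0.2,0.02,0.9],"delta_rot": [0,0,0]},
  {"grip": 230,"linear": [-0.22,0.07,1.3],"delta_rot": [0,0,0]},
  {"grip": 230,"linear": [-0.23,0.14,1.7],"delta_rot": [0,0,0]},
  {"grip": 230,"linear": [-0.24,0.2,2.1],"delta_rot": [0,0,0]},
  {"grip": 230,"linear": [-0.25,0.26,2.5],"delta_rot": [0,0,0]},
  {"grip": 230,"linear": [-0.26,0.32,2.8],"delta_rot": [0,0,0]},
])

```text
time: 14.35
ee_pos: [0.5361, -0.003, 0.077]
tcp_rot: [-180.0, -0.1, 99.9]
wrist_force: [-3.5, 4.2, -10.8]
opening: 0.0213
grasp_force: 30.4
```

Emit:
play_rows([
  {"grip": 230,"linear": [0,0.06,0.2],"delta_rot": [0,0,0]},
  {"grip": 230,"linear": [0,0.09,0.3],"delta_rot": [0,0,0]},
])

```text
time: 14.55
ee_pos: [0.536, -0.0022, 0.0799]
tcp_rot: [-179.9, -0.0, 99.9]
wrist_force: [-4.2, 1.8, -11.4]
opening: 0.0209
grasp_force: 30.3
```

Emit:
play_rows([
  {"grip": 230,"linear": [0,0.03,0.1],"delta_rot": [0,0,0]},
  {"grip": 230,"linear": [0,0.06,0.2],"delta_rot": [0,0,0]},
])

```text
time: 14.75
ee_pos: [0.536, -0.0018, 0.0817]
tcp_rot: [-179.9, -0.0, 99.9]
wrist_force: [-5.1, 1.9, -11.3]
opening: 0.0216
grasp_force: 30.1
```

Emit:
play_rows([
  {"grip": 230,"linear": [0,0.03,0.1],"delta_rot": [0,0,0]},
  {"grip": 230,"linear": [0,0.06,0.2],"delta_rot": [0,0,0]},
])

```text
time: 14.95
ee_pos: [0.5358, -0.0013, 0.0832]
tcp_rot: [-179.9, -0.0, 99.9]
wrist_force: [-1.4, 0.5, -21.0]
opening: 0.0213
grasp_force: 30.3
```

```bash
cat > l.py <<'E'
from h import *
p=bot.camera("scene"); C=cloud(p)
L=C[(C[:,0]>.50)&(C[:,0]<.57)&(C[:,1]>-.03)&(C[:,1]<.13)&(C[:,2]>.055)&(C[:,2]<.12)]
u=np.array([-.17,.985]); s=-(L[:,:2]-[.5175,.1065])@u; w=(L[:,:2]-[.5175,.1065])@np.array([.985,.17])
g=(abs(w)<.006)&(s>.02)&(s<.085); k=np.polyfit(s[g],L[g,2],1); print("lever angle",np.arctan(k[0]),g.sum())
B=C[(C[:,2]>.084)&(C[:,2]<.097)&(C[:,1]<.06)&(C[:,1]>0)&(C[:,0]>.67)&(C[:,0]<.72)]; print("block",B.mean(0).round(4))
o=bot.get_obs(); print(o["time"],o["ee_pos"],o["wrist_force"],o["opening"])
cv2.imwrite("pics/l.png",cv2.resize(p["color"][180:340,220:420,::-1],(750,600)))
E
python3 l.py
```

```text
lever angle 0.3132603349047376 165
block [0.6877 0.0352 0.0891]
15.0 [ 0.53587324 -0.00131082  0.08313268] [ -3.37795869   1.92348412 -13.70560475] 0.02098797557329312
```

Emit:
play_rows([
  {"grip": 110,"linear": [0,0,0],"delta_rot": [0,0,0]},
  {"grip": 110,"linear": [0,0,0],"delta_rot": [0,0,0]},
  {"grip": 110,"linear": [0,0,0],"delta_rot": [0,0,0]},
  {"grip": 110,"linear": [0,0,3],"delta_rot": [0,0,0]},
  {"grip": 110,"linear": [0,0,7],"delta_rot": [0,0,0]},
  {"grip": 110,"linear": [-2,-4,10],"delta_rot": [0,0,0]},
  {"grip": 110,"linear": [-4,-8,10],"delta_rot": [0,0,0]},
  {"grip": 110,"linear": [-7,-12,10],"delta_rot": [0,0,0]},
  {"grip": 110,"linear": [-10,-16,10],"delta_rot": [0,0,0]},
  {"grip": 110,"linear": [-10,-16,10],"delta_rot": [0,0,0]},
])

```text
time: 16.0
ee_pos: [0.4343, -0.1652, 0.1854]
tcp_rot: [179.9, 0.1, 99.5]
wrist_force: [0.7, 0.4, -1.0]
opening: 0.0488
grasp_force: 0.0
```

```bash
python3 l.py
```

```text
lever angle 0.3363531056896581 168
block [0.6883 0.0354 0.0892]
16.05 [ 0.43570999 -0.16367303  0.18529002] [0.2675676  0.16753748 0.03674491] 0.04839631948896996
```

View pics/l.png

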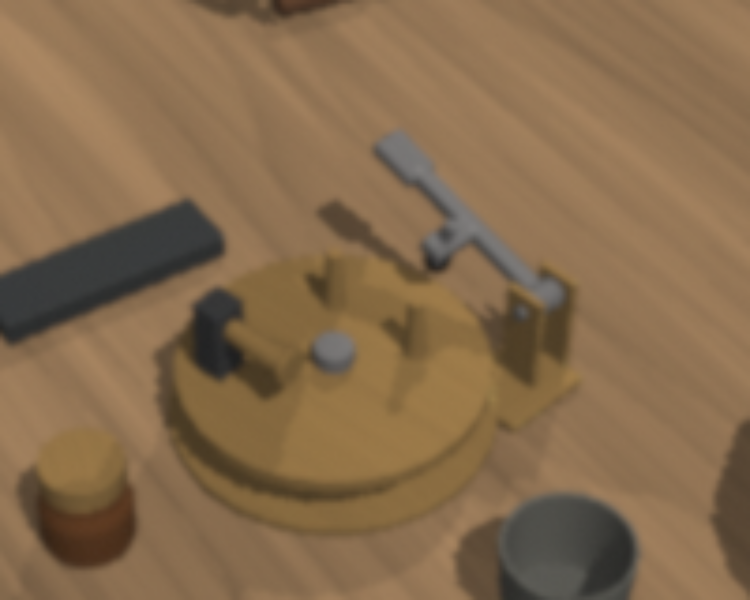

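Run:
```python
from h import *
for n in("top","scene"):
    B=[]
    for i in range(3):
        p=bot.camera(n); C=cloud(p)
        L=C[(C[:,0]>.50)&(C[:,0]<.565)&(C[:,1]>-.03)&(C[:,1]<.12)&(C[:,2]>.055)]
        P=L[L[:,1]<.015]; Lb=L[(L[:,0]<.545)|(L[:,1]<.03)]
        b=C[(C[:,2]>.084)&(C[:,2]<.097)&(C[:,1]<.06)&(C[:,1]>0)&(C[:,0]>.67)&(C[:,0]<.72)]
        print(n,np.median(P,0).round(4),np.polyfit(Lb[:,1],Lb[:,2],1).round(4),b.mean(0).round(4))
```

```text
top [ 0.5374 -0.0048  0.101 ] [-0.2886  0.0991] [0.6875 0.033  0.09  ]
top [ 0.5374 -0.0048  0.1022] [-0.2884  0.0992] [0.6873 0.0343 0.0898]
top [ 0.5373 -0.0048  0.1017] [-0.2846  0.0992] [0.6876 0.0329 0.0898]
scene [ 0.5389 -0.0022  0.1004] [-0.2924  0.0987] [0.6879 0.0351 0.0888]
scene [ 0.5389 -0.002   0.1004] [-0.2928  0.0986] [0.688  0.0353 0.0892]
scene [ 0.5392 -0.0026  0.0999] [-0.2936  0.0986] [0.6876 0.0351 0.0889]
```

```bash
python3 -c "
from workcell import bot; print(bot.job_done())"
```

```text
the job is handed in; nothing more can be done
None
```

The job is handed in: brake pressed to about 16 N, staple pushed home (force jumped from 5 to about 12 N at the stop), lever lifted back to its top stop and let go, disc standing still; it may have turned about 1–2 mm at the block during the last of the push.

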